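# Let a wound-up ribbon rail down level with its neighbour

### The job

Two ribbon rails stand on the stall table, each on its own hand winch, and one is wound up higher than the other. Lift the pawl of the higher rail's winch by its round grip and hold it up while the crank turns back and the rail sinks, then let the pawl drop back between the ratchet teeth so that the rail is caught level with the lower one, to within a finger's breadth (about 15 mm). Leave the lower rail and its pawl as they are.

Things in the scene. Friction and masses are not known exactly. Their poses are not given: they have to be found in the camera images.
- high_pawl (a point): Centre of the flat black disc, 32 mm across, 14 mm thick, upright, at the robot-side end of the steel pawl bar; at rest 140 mm above the table. Its faces look along this point's y: pinch it from above along y. x runs along the bar to the pivot (axis y) 150 mm away. It springs down with 1 to 2 N. Clears the teeth 20 mm up; lift it 28 to 40 mm (stop at 60).
- high_rail (a point): The rail that starts 25 to 160 mm higher: a steel bar 210 mm long (along y) with four 62 mm ribbon spools, on a grey sleeve on a 336 mm post. The point: the sleeve's robot-side face at bar height, 172 mm beyond the disc along x. With its pawl held up the crank turns back against a brake and the rail sinks at 12 to 27 mm/s; with it let go, it stops at the next tooth (8 mm a tooth).
- low_rail (a point): The same point of the lower rail, the height to match, on the other, identical winch. It stays where it is. On both winches the crank is on the +y side, 60 mm or more from the disc's plane, and stays below 165 mm.
- low_pawl (a point): Centre of the disc on the lower rail's pawl, identical to the first. Leave it alone.

How it is judged:
By the outcome, as a careful person would: the job done as asked, in the order asked, and still so for the second after the job is handed in, with the robot touching nothing.
It also fails if it takes over 48 s, if anything falls off the work surface, if the arm or the gripper's body presses on something with over 40 N, if the wrist force passes 120 N, or if a joint passes its speed limit or range.

### The arm

A 7-joint arm with a two-finger parallel gripper is mounted at the origin on the work surface. World frame = base frame: x ahead of the robot, y to its left, z up, the work surface at z = 0. Lengths are in m, angles in rad, forces in N, time in s.
With the tool pointing down it reaches from about 0.4 to 0.875 m from the base axis. Payload 4.4 kg.
Tool frame: the origin (TCP) lies midway between the tips of the shut fingers; the grasp point (between the pads) lies pinch_z behind it (pinch_z is the distance from the TCP to the grasp point, in m); z points along the fingers, y is the line along which they close (so a half turn about z gives the same grasp; the last joint's range is limited). The gripper opens to 85 mm and grips with 20 to 120 N. Pads are 22 mm wide; open, the fingers measure 114 mm over their backs; the gripper's body (76 mm by 85 mm) begins 54 mm behind the grasp point. The pads swing forward as they close: fully open they stand 13 mm farther back than shut.
Start: joints at [-1.191, 0.628, 0.038, 1.517, -0.027, 0.996, -0.02], TCP at [0.28, 0.586, 0.231] pointing down, gripper open.
Joint ranges: [-3.06, 3.06], [-0.37, 2.12], [-1.25, 1.32], [0.18, 2.47], [-1.1, 4.24], [0.23, 1.98], [-2.94, 2.94]. Speed limits (rad/s): [2.57, 2.57, 3.14, 3.14, 3.14, 3.14, 3.14].

### API

Orientations are given as a rotation vector (axis times angle).
In Python, from plant import * gives the robot as it stands.
- The arm moves only by the tool servo_tool, never from a script. Its argument "steps" is a list of rows, each a list of 3 entries, a list of its own where there are three numbers: the shift along the tool's x, y, z normalised to -1 to 1, where 1 is 0.1 m, then the turn, a rotation vector about the tool's x, y, z normalised to -1 to 1, where 1 is 4 degrees, then the closure, from -1 (fully open) to 1 (shut). A call has 1 to 20 rows; each row shifts and turns the commanded pose from where the row before left it, along the tool's axes as they then stand; what a row does not reach is not made up. A row lasts 1/12 s, in which the tool goes at most 41.7 mm and 7.16 degrees, less where a joint would pass 70% of its speed; a pose out of reach is approached as far as the arm can. A call with a number of a shift or a turn outside -1 to 1 is refused whole. A call with a gripper value outside its range is refused whole. The fingers move at their own pace and stop on an object; "force" is the grip in N (left out, the last holds). Time passes only in rows, so rows that do not move let the fingers close. It gives the time, the measured TCP pose, the force, the opening and the grip force at its end, in the units of the state.
- state(): the state, without advancing time (a new reading comes with each control period).
- capture(name): name is "scene" or "side" or "wrist"; returns the picture (384x512x3 uint8, blue, green, red); there is no depth.
- calibration(name): a dict with "intrinsics" (3x3 intrinsics, pixels), "position" and "rotation" of the camera in the world; the wrist camera has in their place "hand_eye" (4x4, takes a point from camera to tool coordinates, whose origin is the TCP and whose axes are the flange's). Camera axes: x right, y down, z forward; pixel columns grow to the right and rows downward; lengths in m; the calibration is good to about 2 mm. A picture is of the moment at which its call begins: read the wrist's pose just before it. calibration takes no time and is no camera call.
- finish_job(): hands the job in; it is judged then, once.
Trained networks look in the newest picture that a camera, given by its name, has taken for a name from the list of things; names that differ only in an ending like _2 or _b are one class to them, and where a whole thing is asked for, a point or a joint stands for the part that bears it (a point fixed in the world has none). Each returns a list of dicts, best first, with "confidence" (0 to 1); they miss things now and then, are a little off and sometimes report something else, mostly with a low value. They report only what shows in the picture. A call takes as long as a camera call.
- silhouettes(camera, label): "region" (384x512 bool, what is visible of it) and "at" ([row, column] in pixels, amid what is visible of it).
The state is a dict: "time_s": time; "joint_pos": joint angles; "qvel": joint speeds; "tau": joint torques, N m; "position": TCP position; "ee_rot": TCP orientation; "contact_force": force on the tool from outside, world axes, zero at the start; "ft_torque": the same for the moment, N m; "finger_gap": opening from 0.0 (shut) to 1.0 (fully open); "finger_force": force on a finger pad.
Only numpy, scipy, OpenCV 4.12 (cv2) and the standard library are available. Lean on these libraries where they do the work, as an engineer would, in place of code of your own. Each camera call takes 0.05 s, during which the arm holds its last target. There are 200 camera calls.

## Working session

There is one attempt and no reset: what is moved stays moved. The work goes in short steps, Python scripts to look and compute and a tool call to move; the robot and the scene stay as the last step left them, time stands still between calls to the robot, and variables do not carry over. Pictures are saved under pics/ and viewed, at most 10 in all, crops included, and the job is handed in when it is done.

Besides the shell and the picture viewer there is one more tool, called by a JSON object that holds its "op" and its "data". servo_tool: Moves the arm, as the interface text tells. Scaled input: -1 to 1 covers 0.1 m each way for a shift and 4 degrees each way for a turn. Its arguments: {"type":"object","properties":{"steps":{"type":"array","items":{"type":"array"}},"force":{"type":"number"}},"required":["steps"]}

```bash
ls; mkdir -p pics
cat > h.py <<'E'
from plant import *
import numpy as np, cv2
from scipy.spatial.transform import Rotation as R
def cam(n,s=None):
    c=calibration(n); K=np.array(c["intrinsics"])
    if "hand_eye" in c:
        s=s or state(); H=np.array(c["hand_eye"]); T=np.eye(4); T[:3,:3]=R.from_rotvec(s["ee_rot"]).as_matrix(); T[:3,3]=s["position"]
        W=T@H; return K,W[:3,:3],W[:3,3]
    r=np.array(c["rotation"]); r=r if r.shape==(3,3) else R.from_rotvec(r).as_matrix()
    return K,r,np.array(c["position"])
def ray(C,rc):
    K,r,p=C; d=r@np.linalg.inv(K)@[rc[1],rc[0],1]; return p,d/np.linalg.norm(d)
def proj(C,X):
    K,r,p=C; q=K@(r.T@(np.array(X)-p)); return q[:2]/q[2]
def tri(rays):
    A=sum(np.eye(3)-np.outer(d,d) for p,d in rays); b=sum((np.eye(3)-np.outer(d,d))@p for p,d in rays); return np.linalg.solve(A,b)
def planez(r,z): p,d=r; return p+d*(z-p[2])/d[2]
E
cat > a.py <<'E'
from h import *
s=state(); print(s)
ims=[]
for n in ["scene","side"]:
    im=capture(n); ims.append(im); C=cam(n); print(n,C[2],C[1][:,2])
    for l in ["high_pawl","high_rail"]:
        for d in silhouettes(n,l):
            rg=d["region"]; ys,xs=np.nonzero(rg); print(l,round(d["confidence"],2),d["at"],rg.sum(),xs.min(),xs.max(),ys.min(),ys.max())
    cv2.imwrite(f"pics/{n}0.png",cv2.resize(im,(800,600)))
E
python3 a.py
```

```text
pics
{'time_s': 0.0, 'joint_pos': array([-1.19080617,  0.62934755,  0.03846299,  1.51839785, -0.0269699 ,
        0.99630506, -0.01999536]), 'qvel': array([ 0.001186  , -0.0005358 ,  0.00097213, -0.00044019, -0.00063831,
       -0.00029264,  0.00104663]), 'tau': array([ 7.68371192e-04, -5.63412988e+01,  1.22617297e+00, -1.93456596e+01,
        1.08867983e-02,  1.03514155e-02, -3.29712202e-05]), 'position': array([0.2799772 , 0.58589752, 0.23037903]), 'ee_rot': array([-6.94375317e-01, -3.06351734e+00,  2.99121844e-03]), 'contact_force': array([-1.06664902, -0.88171049, -0.33140522]), 'ft_torque': array([0.01372703, 0.05650597, 0.01516447]), 'finger_force': 0.0, 'finger_gap': 0.9996048184843709}
scene [ 0.87321187 -0.30966717  0.6385746 ] [-0.45111555  0.47740909 -0.75403933]
high_pawl 0.55 [144.8, 312.4] 508 281 344 128 173
high_rail 0.87 [169.5, 372.7] 3827 329 427 135 215
side [ 0.33663419 -0.4316266   0.59586229] [ 0.35358329  0.65239608 -0.67034186]
high_pawl 0.78 [153.9, 213.2] 638 181 258 140 169
high_rail 0.76 [120.7, 294.1] 2116 260 328 86 149
```

View pics/scene0.png

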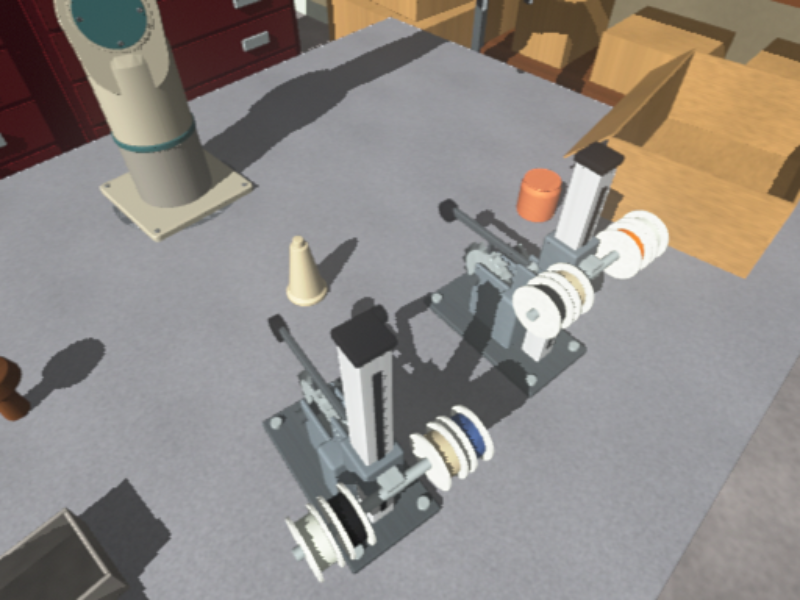

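View pics/side0.png

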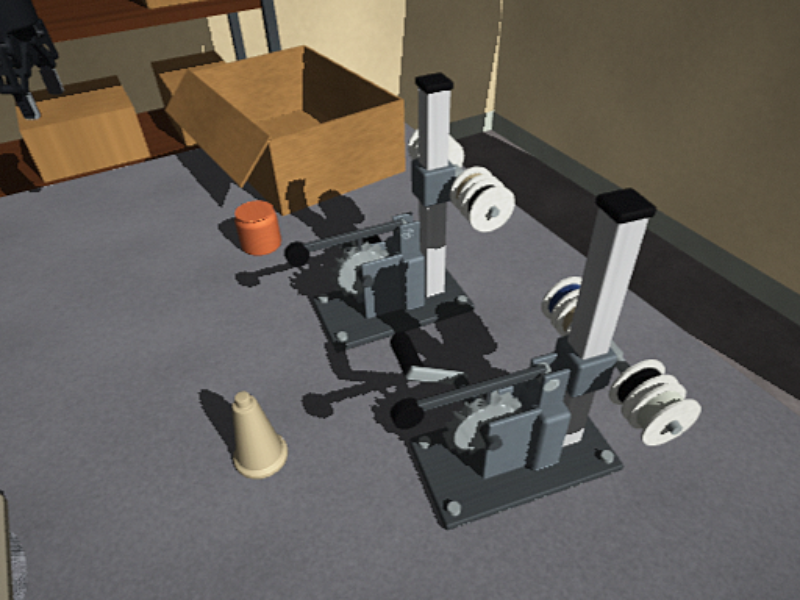

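The scene view shows the higher rail is the far winch (+y): its disc is at about (447,210) in scene and (297,254) in side, both in view pixels. The low disc is at (278,327) and (407,412). The near bar ends show in both views: high (532,314) and (491,212), low (297,552) and (669,429).

```bash
cat > b.py <<'E'
from h import *
Cs,Cd=cam("scene"),cam("side"); f=.64
P={"hp":((447,210),(297,254)),"lp":((278,327),(407,412)),"hbar":((532,314),(491,212)),"lbar":((297,552),(669,429)),"htop":((599,158),(433,81)),"ltop":((364,335),(625,203))}
for k,(a,b) in P.items():
    ra,rb=ray(Cs,(a[1]*f,a[0]*f)),ray(Cd,(b[1]*f,b[0]*f)); X=tri([ra,rb])
    print(k,X.round(4),(proj(Cs,X)/f-a).round(1),(proj(Cd,X)/f-b).round(1))
    if k in("hp","lp"): print(planez(ra,.14).round(4),planez(rb,.14).round(4))
a=cv2.imread("pics/scene0.png");b=cv2.imread("pics/side0.png")
def cr(im,c): return cv2.resize(im[c[1]-33:c[1]+33,c[0]-33:c[0]+33],(266,266),interpolation=cv2.INTER_CUBIC)
cv2.imwrite("pics/m.png",np.vstack([np.hstack([cr(i,P[k][j]) for k in("hp","hbar","lbar")]) for j,i in((0,a),(1,b))]))
E
python3 b.py
```

```text
hp [0.507  0.1729 0.1411] [ 0.1 -0.3] [0.2 0.3]
[0.5065 0.1734 0.14  ] [0.5074 0.1752 0.14  ]
lp [ 0.5033 -0.1234  0.1417] [ 0.2 -0.5] [0.4 0.5]
[ 0.5024 -0.1234  0.14  ] [ 0.5039 -0.1216  0.14  ]
hbar [0.7234 0.0506 0.1995] [ 0.3 -0.8] [0.4 0.6]
lbar [ 0.7093 -0.2635  0.1359] [ 0.8 -1.4] [1.2 0.9]
htop [0.7013 0.1531 0.3314] [ 0.6 -1.7] [0.6 1.4]
ltop [ 0.6952 -0.158   0.3333] [ 0.  -0.1] [0.1 0.1]
```

View pics/m.png

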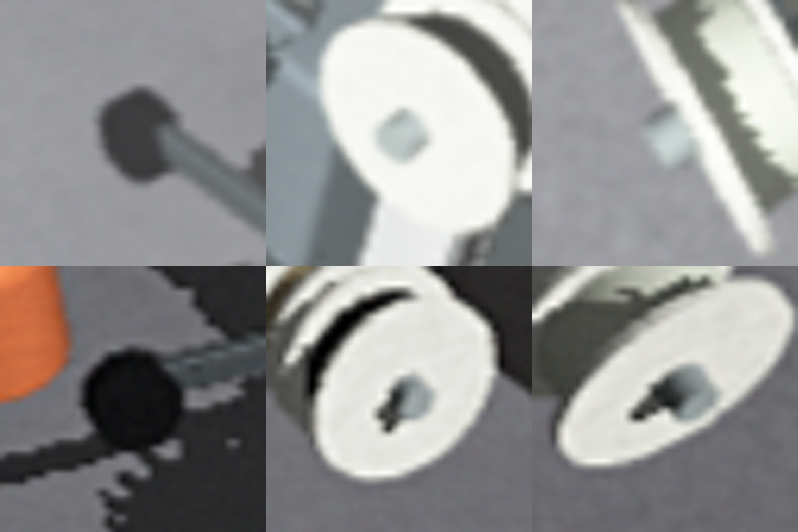

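```bash
cat > c.py <<'E'
from h import *
Cs,Cd=cam("scene"),cam("side"); f=.64
P={"hbar":((532.8,314.5),(494.5,211.7)),"lbar":((296,554),(676.5,427)),"hpiv":((535,268),(404,226)),
"hplateL":((437,298),(342,337)),"hplateR":((531,381),None),"hplateRR":((574,348),(463,299))}
for k,(a,b) in P.items():
    r=[ray(Cs,(a[1]*f,a[0]*f))]
    if b: r.append(ray(Cd,(b[1]*f,b[0]*f))); X=tri(r); print(k,X.round(4),(proj(Cs,X)/f-a).round(1),(proj(Cd,X)/f-b).round(1))
    if "plate" in k: print(k,[planez(q,.015).round(4) for q in r])
# low-res bar axis: line fit of pawl bar from mask
for n,C in(("scene",Cs),("side",Cd)):
    capture(n)
    for d in silhouettes(n,"high_pawl"):
        ys,xs=np.nonzero(d["region"]); print(n,d["at"],d["confidence"])
        pts=np.array([planez(ray(C,(y,x)),.14)[:2] for y,x in zip(ys,xs)]); v=cv2.fitLine(pts.astype(np.float32),cv2.DIST_HUBER,0,.001,.001).ravel(); print(v,np.degrees(np.arctan2(v[1],v[0])))
E
python3 c.py
```

```text
hbar [0.7256 0.0475 0.2018] [-0.   0.1] [-0.  -0.1]
lbar [ 0.7122 -0.2666  0.1418] [ 0.2 -0.3] [0.2 0.2]
hpiv [0.6618 0.1651 0.1369] [-0.5  1.2] [-0.6 -1. ]
hplateL [0.537  0.128  0.0119] [-0.   0.1] [-0.1 -0.1]
hplateL [array([0.5386, 0.126 , 0.015 ]), array([0.536 , 0.1248, 0.015 ])]
hplateR [array([0.7274, 0.1022, 0.015 ])]
hplateRR [0.7451 0.1575 0.0046] [-11.   20.2] [ -9.8 -17.6]
hplateRR [array([0.7396, 0.1899, 0.015 ]), array([0.7278, 0.1046, 0.015 ])]
scene [144.2, 309.3] 0.93
[ 0.9949423  -0.10044825  0.57058656  0.17162962] -5.7649827
side [154.7, 212.7] 0.8
[ 0.99708307 -0.07632387  0.5646711   0.17692271] -4.377293
```

Run:
```python
from h import *
print(pinch_z if 'pinch_z' in globals() else [k for k in globals() if not k.startswith('_')])
Cs,Cd=cam("scene"),cam("side"); f=.64
for n,a,b in(("flap",(568,155),(167,112)),("corner",(745,270),(288,214)),("flap2",(690,52),(238,75)),("cyl",(540,178),(256,208))):
    print(n,tri([ray(Cs,(a[1]*f,a[0]*f)),ray(Cd,(b[1]*f,b[0]*f))]).round(3))
```

```text
0.0187
flap [0.48  0.532 0.14 ]
corner [ 0.83   1.306 -0.557]
flap2 [0.597 0.68  0.212]
cyl [0.519 0.409 0.079]
```

{"op": "servo_tool", "data": {"steps": [[[0,0,-0.2],[0,0,-1],-1],[[0,0,-0.2],[0,0,-1],-1],[[0,0,-0.2],[0,0,-1],-1],[[0,0,-0.2],[0,0,-1],-1],[[0,0,-0.2],[0,0,-1],-1]]}}

```text
time_s: 0.92
position: [0.2802, 0.5864, 0.3323]
ee_rot: [0.147, 3.138, -0.0]
contact_force: [-0.1, 0.7, -0.5]
finger_gap: 0.998
finger_force: 0.0
```

{"op": "servo_tool", "data": {"steps": [[[-0.2,-0.3,0],[0,0,0],-0.2],[[-0.2,-0.3,0],[0,0,0],-0.2],[[-0.2,-0.3,0],[0,0,0],-0.2],[[-0.2,-0.3,0],[0,0,0],-0.2],[[-0.2,-0.3,0],[0,0,0],-0.2],[[-0.2,-0.3,0],[0,0,0],-0.2],[[-0.2,-0.3,0],[0,0,0],-0.2],[[-0.2,-0.3,0],[0,0,0],-0.2],[[-0.2,-0.3,0],[0,0,0],-0.2],[[-0.2,-0.3,0.1],[0,0,0],-0.2],[[-0.2,-0.3,0.2],[0,0,0],-0.2],[[-0.2,-0.3,0.2],[0,0,0],-0.2],[[-0.2,-0.3,0.2],[0,0,0],-0.2],[[0,0,0],[0,0,0],-0.2],[[0,0,0],[0,0,0],-0.2]]}}

```text
time_s: 2.17
position: [0.5017, 0.1702, 0.2602]
ee_rot: [-0.161, -3.136, 0.003]
contact_force: [-1.2, 0.8, 0.3]
finger_gap: 0.604
finger_force: 0.0
```

```bash
cat > w.py <<'E'
from h import *
import sys
s=state(); im=capture("wrist"); C=cam("wrist",s); print(s["position"].round(4),s["finger_gap"])
for d in silhouettes("wrist","high_pawl"):
    print(d["confidence"],d["at"],d["region"].sum())
    ys,xs=np.nonzero(d["region"]); pts=np.array([planez(ray(C,(y,x)),.14)[:2] for y,x in zip(ys,xs)]); v=cv2.fitLine(pts.astype(np.float32),cv2.DIST_HUBER,0,.001,.001).ravel(); print(v,np.degrees(np.arctan2(v[1],v[0])))
print("expect disc px",proj(C,[.507,.174,.14]))
cv2.imwrite("pics/"+sys.argv[1],cv2.resize(im,(800,600)))
E
python3 w.py w1.png
```

```text
[0.5017 0.1702 0.2602] 0.6042192615032058
0.72 [331.1, 4.7] 46
[ 0.940505   -0.3397797   0.61284876 -0.12828855] -19.863455
0.65 [228.0, 255.1] 1287
[ 0.99280566 -0.11973669  0.5576595   0.1698519 ] -6.876907
expect disc px [258.44098144 191.99810008]
```

View pics/w1.png

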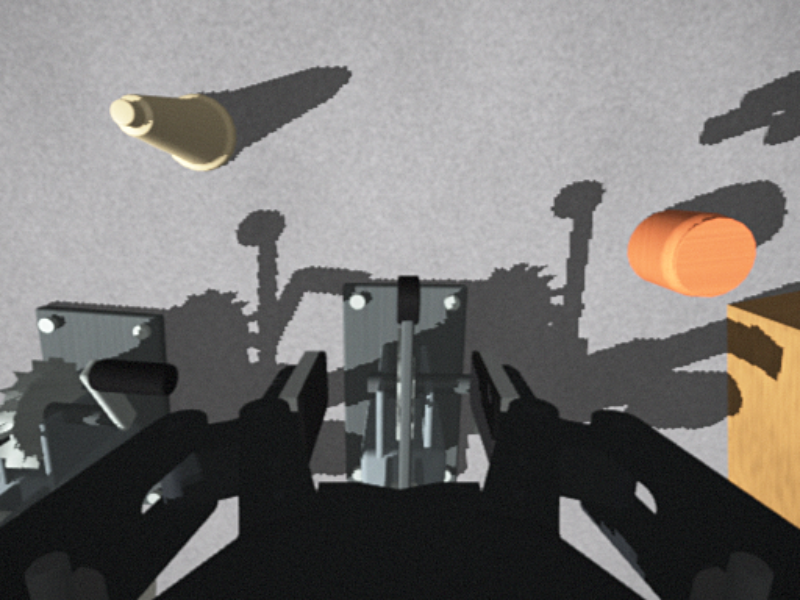

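The wrist view shows the black disc at view px (408,300), between the fingers, with the bar running straight along tool x. It sits about 1–1.5 mm towards +y from my estimate, so I'll descend with that correction and grip.

{"op": "servo_tool", "data": {"steps": [[[-0.05,0.05,0.1],[0,0,0],-0.2],[[0,0,0.2],[0,0,0],-0.2],[[0,0,0.2],[0,0,0],-0.2],[[0,0,0.2],[0,0,0],-0.2],[[0,0,0.2],[0,0,0],-0.2],[[0,0,0.2],[0,0,0],-0.2],[[0,0,0.15],[0,0,0],-0.2],[[0,0,0.15],[0,0,0],-0.2],[[0,0,0],[0,0,0],-0.2],[[0,0,0],[0,0,0],-0.2]]}}

```text
time_s: 3.1
position: [0.5063, 0.1792, 0.1208]
ee_rot: [-0.148, -3.137, -0.0]
contact_force: [0.4, 0.7, 0.6]
finger_gap: 0.605
finger_force: 0.0
```

```bash
python3 w.py w2.png
python3 - <<'E'
import cv2,sys; sys.path.insert(0,'.')
from h import *
a=capture("side"); 
cv2.imwrite("pics/m2.png",np.hstack([cv2.resize(cv2.imread("pics/w2.png"),(400,300)),cv2.resize(a[90:240,130:330],(400,300))]))
E
```

```text
[0.5063 0.1792 0.1208] 0.6052887363747407
expect disc px [242.73944931 256.50594979]
```

View pics/m2.png

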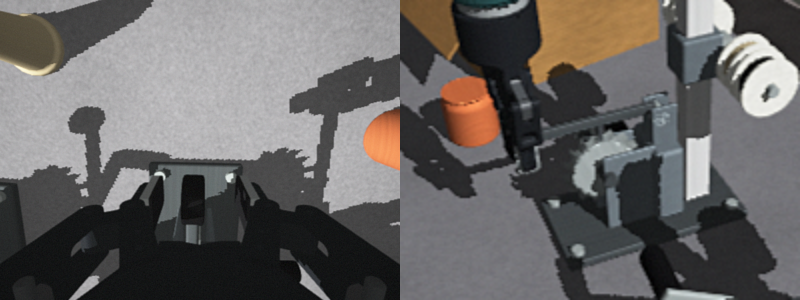

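The disc is between the pads, about 4 mm to the −y side of centre. I'll correct that and close.

{"op": "servo_tool", "data": {"steps": [[[0,-0.035,0],[0,0,0],-0.2],[[0,0,0],[0,0,0],-0.2],[[0,0,0],[0,0,0],1],[[0,0,0],[0,0,0],1],[[0,0,0],[0,0,0],1],[[0,0,0],[0,0,0],1],[[0,0,0],[0,0,0],1],[[0,0,0],[0,0,0],1]], "force": 40}}

```text
time_s: 3.92
position: [0.5067, 0.175, 0.1216]
ee_rot: [0.153, 3.137, 0.002]
contact_force: [-0.3, 3.1, 3.4]
finger_gap: 0.157
finger_force: 41.9
```

```bash
cat > t.py <<'E'
from h import *
import sys,os
X0=np.array([.7256,.0475,.2018]); H=16
t0=state(); out=[]
for n in("side","scene"):
    im=capture(n); C=cam(n); p=f"ref_{n}.npy"
    if len(sys.argv)>1: np.save(p,im)
    ref=np.load(p); u,v=proj(C,X0).round().astype(int); T=ref[v-H:v+H+1,u-H:u+H+1]
    y0=v-H-10; x0=u-H-20; W=im[y0:v+H+75,x0:u+H+25]; M=cv2.matchTemplate(W,T,cv2.TM_CCOEFF_NORMED); _,s,_,l=cv2.minMaxLoc(M)
    # subpixel
    x,y=l; dy=0
    if 0<y<M.shape[0]-1: a,b,c=M[y-1:y+2,x]; dy=(a-c)/(2*(a-2*b+c))
    d=np.array([x0+x+H-u,y0+y+dy+H-v]); z=np.arange(-.12,.01,.0002); q=np.array([proj(C,X0+[0,0,k]) for k in z])-proj(C,X0)
    e=np.linalg.norm(q-d,axis=1); i=e.argmin(); print(n,"dz mm",round(z[i]*1e3,1),"err",e[i].round(1),"score",round(s,2))
print("t",t0["time_s"],t0["position"].round(4),t0["finger_gap"],t0["contact_force"].round(1))
E
python3 t.py ref
```

```text
side dz mm 0.0 err 0.0 score 1.0
scene dz mm 0.0 err 0.0 score 1.0
t 3.9167 [0.5067 0.175  0.1216] 0.15728075768695501 [-0.3  3.1  3.4]
```

{"op": "servo_tool", "data": {"steps": [[[-0.01,0,-0.17],[0,0,0],1],[[-0.03,0,-0.17],[0,0,0],1],[[0,0,0],[0,0,0],1],[[0,0,0],[0,0,0],1]]}}

```text
time_s: 4.35
position: [0.511, 0.1744, 0.1554]
ee_rot: [0.152, 3.136, 0.002]
contact_force: [-0.5, 2.7, 1.4]
finger_gap: 0.158
finger_force: 40.9
```

```bash
python3 t.py
```

```text
side dz mm -3.0 err 0.1 score 0.97
scene dz mm -4.8 err 0.6 score 0.97
t 4.35 [0.511  0.1744 0.1554] 0.15776956460700714 [-0.5  2.7  1.4]
```

{"op": "servo_tool", "data": {"steps": [[[0,0,0],[0,0,0],1],[[0,0,0],[0,0,0],1],[[0,0,0],[0,0,0],1],[[0,0,0],[0,0,0],1],[[0,0,0],[0,0,0],1],[[0,0,0],[0,0,0],1],[[0,0,0],[0,0,0],1],[[0,0,0],[0,0,0],1],[[0,0,0],[0,0,0],1],[[0,0,0],[0,0,0],1],[[0,0,0],[0,0,0],1],[[0,0,0],[0,0,0],1]]}}

```text
time_s: 5.45
position: [0.5109, 0.1743, 0.1553]
ee_rot: [0.152, 3.137, 0.001]
contact_force: [1.2, 5.5, 3.0]
finger_gap: 0.159
finger_force: 40.9
```

```bash
python3 t.py
cat > pv.py <<'E'
from h import *
import sys
s=np.hstack([cv2.resize(capture(n)[a:a+230,b:b+230],(400,400)) for n,a,b in(("scene",150,170),("side",70,230))]); cv2.imwrite("pics/"+sys.argv[1],s)
E
```

```text
side dz mm -24.0 err 0.0 score 0.91
scene dz mm -25.2 err 0.2 score 0.93
t 5.45 [0.5109 0.1743 0.1553] 0.15893788065896886 [1.2 5.5 3. ]
```

{"op": "servo_tool", "data": {"steps": [[[0,0,0],[0,0,0],1],[[0,0,0],[0,0,0],1],[[0,0,0],[0,0,0],1],[[0,0,0],[0,0,0],1],[[0,0,0],[0,0,0],1],[[0,0,0],[0,0,0],1],[[0,0,0],[0,0,0],1],[[0,0,0],[0,0,0],1],[[0,0,0],[0,0,0],1]]}}

```text
time_s: 6.3
position: [0.5109, 0.1743, 0.1553]
ee_rot: [0.151, 3.137, 0.001]
contact_force: [0.4, 5.2, 2.2]
finger_gap: 0.161
finger_force: 40.9
```

```bash
sed -i 's/    if len(sys/    np.save(f"last_{n}.npy",im)\n    if len(sys/' t.py; python3 t.py
python3 - <<'E'
from h import *
out=[]
for n,pts in(("scene",[(.7256,.0475,.157),(.7122,-.2666,.1418)]),("side",[(.7256,.0475,.157),(.7122,-.2666,.1418)])):
    im=np.load(f"last_{n}.npy");C=cam(n); r=[]
    for X in pts:
        u,v=proj(C,X).round().astype(int); print(n,u,v); r.append(cv2.resize(im[v-18:v+18,u-18:u+18],(300,300),interpolation=cv2.INTER_CUBIC))
    out.append(np.hstack(r))
cv2.imwrite("pics/m3.png",np.vstack(out))
E
```

```text
side dz mm -34.2 err 0.4 score 0.9
scene dz mm -35.6 err 0.0 score 0.85
t 6.3 [0.5109 0.1743 0.1553] 0.16064457946632796 [0.4 5.2 2.2]
scene 336 218
scene 190 354
side 315 155
side 433 273
```

View pics/m3.png

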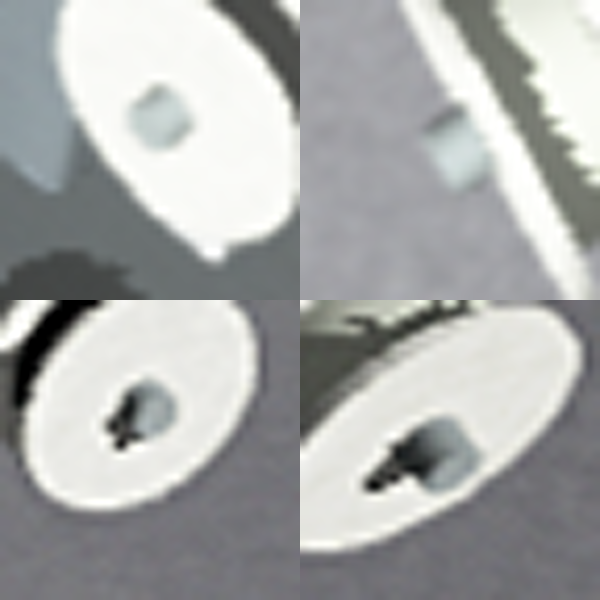

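Run:
```python
from h import *
Cs,Cd=cam("scene"),cam("side"); k=36/300
for n,(us,vs),(a,b),(ud,vd),(c,d) in (("high",(336,218),(157,122),(315,155),(158,110)),("low",(190,354),(150,158),(433,273),(153,155))):
    for e in(-5,5):
        print(n,tri([ray(Cs,(vs-18+(b+e)*k-.5,us-18+a*k-.5)),ray(Cd,(vd-18+d*k-.5,ud-18+c*k-.5))]).round(4))
```

```text
high [0.7248 0.0454 0.1704]
high [0.7255 0.0453 0.1692]
low [ 0.7118 -0.2663  0.1424]
low [ 0.7126 -0.2666  0.1416]
```

{"op": "servo_tool", "data": {"steps": [[[0,0,0],[0,0,0],1],[[0,0,0],[0,0,0],1],[[0,0,0],[0,0,0],1],[[0,0,0],[0,0,0],1],[[0,0,0],[0,0,0],1],[[0,0,0],[0,0,0],1],[[0,0,0],[0,0,0],1],[[0,0,0],[0,0,0],1],[[0,0,0],[0,0,0],1]]}}

```text
time_s: 7.15
position: [0.5109, 0.1743, 0.1553]
ee_rot: [0.151, 3.137, 0.001]
contact_force: [0.1, 4.8, 2.5]
finger_gap: 0.158
finger_force: 40.9
```

```bash
python3 t.py
```

```text
side dz mm -41.8 err 0.7 score 0.89
scene dz mm -43.6 err 0.2 score 0.8
t 7.15 [0.5109 0.1743 0.1553] 0.15847072520836875 [0.1 4.8 2.5]
```

Run:
```python
from h import *
a=np.load("last_scene.npy");b=np.load("last_side.npy")
cv2.imwrite("pics/m4.png",np.hstack([cv2.resize(a[195:245,315:365],(400,400),interpolation=cv2.INTER_CUBIC),cv2.resize(b[130:190,285:345],(400,400),interpolation=cv2.INTER_CUBIC)]))
```

```text
(no output)
```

View pics/m4.png

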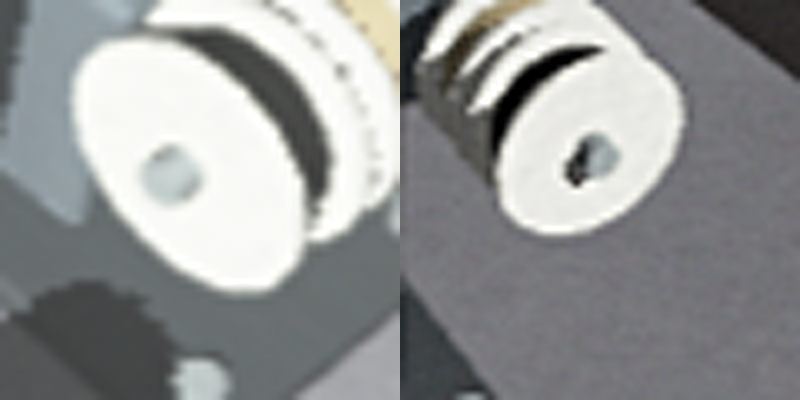

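Run:
```python
from h import *
Cs,Cd=cam("scene"),cam("side")
X=tri([ray(Cs,(216.75,335.5)),ray(Cd,(153,315.1))]); print(X,proj(Cs,X),proj(Cd,X))
for z in(.142,.15,.16,.17): print(z,proj(Cs,[.725,.0455,z]),proj(Cd,[.725,.0455,z]))
```

```text
[0.7249776  0.04542838 0.16203335] [335.55488295 216.60993283] [315.1741943  153.10605016]
0.142 [333.56003747 223.48080199] [314.37367213 161.20728721]
0.15 [334.35855136 220.77156258] [314.68510378 157.99864512]
0.16 [335.37937553 217.30805732] [315.08073433 153.92251205]
0.17 [336.42630394 213.75598423] [315.48359058 149.77193355]
```

{"op": "servo_tool", "data": {"steps": [[[0,0,0],[0,0,0],1],[[0,0,0],[0,0,0],1],[[0,0,0],[0,0,0],1],[[0,0,0],[0,0,0],1],[[0,0,0],[0,0,0],1],[[0,0,0],[0,0,0],1],[[0,0,0],[0,0,0],1],[[0,0,0],[0,0,0],1],[[0,0,0],[0,0,0],1]]}}

```text
time_s: 8.0
position: [0.5109, 0.1743, 0.1553]
ee_rot: [0.151, 3.137, 0.001]
contact_force: [0.9, 5.0, 3.4]
finger_gap: 0.163
finger_force: 40.9
```

```bash
python3 t.py
```

```text
side dz mm -49.8 err 0.0 score 0.87
scene dz mm -50.0 err 0.6 score 0.79
t 8.0 [0.5109 0.1743 0.1553] 0.1629956539404118 [0.9 5.  3.4]
```

{"op": "servo_tool", "data": {"steps": [[[0,0,0],[0,0,0],1],[[0,0,0],[0,0,0],1],[[0,0,0],[0,0,0],1],[[0,0,0],[0,0,0],1],[[0,0,0],[0,0,0],1],[[0,0,0],[0,0,0],-0.2],[[0,0,0],[0,0,0],-0.2],[[0,0,0],[0,0,0],-0.2],[[0,0,0],[0,0,0],-0.2],[[0,0,0],[0,0,0],-0.2],[[0,0,0],[0,0,0],-0.2]]}}

```text
time_s: 9.02
position: [0.5102, 0.1734, 0.1551]
ee_rot: [-0.152, -3.137, 0.001]
contact_force: [-0.3, -0.3, -0.1]
finger_gap: 0.595
finger_force: 0.0
```

```bash
python3 t.py
```

```text
side dz mm -57.0 err 0.3 score 0.86
scene dz mm -57.2 err 0.9 score 0.76
t 9.0167 [0.5102 0.1734 0.1551] 0.5950806685245174 [-0.3 -0.3 -0.1]
```

{"op": "servo_tool", "data": {"steps": [[[0,0,-0.2],[0,0,0],-0.2],[[0,0,-0.2],[0,0,0],-0.2],[[0,0,-0.2],[0,0,0],-0.2],[[0,0,-0.2],[0,0,0],-0.2],[[0,0,-0.2],[0,0,0],-0.2],[[0,0,-0.2],[0,0,0],-0.2],[[0,0,0],[0,0,0],-0.2],[[0,0,0],[0,0,0],-0.2],[[0,0,0],[0,0,0],-0.2],[[0,0,0],[0,0,0],-0.2],[[0,0,0],[0,0,0],-0.2],[[0,0,0],[0,0,0],-0.2]]}}

```text
time_s: 10.12
position: [0.51, 0.1737, 0.2744]
ee_rot: [-0.152, -3.136, 0.001]
contact_force: [0.4, 0.2, -0.1]
finger_gap: 0.596
finger_force: 0.0
```

```bash
python3 t.py;  python3 - <<'E'
from h import *
a=np.load("last_scene.npy");b=np.load("last_side.npy")
cv2.imwrite("pics/m5.png",np.vstack([np.hstack([cv2.resize(a[195:245,315:365],(400,400),interpolation=cv2.INTER_CUBIC),cv2.resize(b[130:190,285:345],(400,400),interpolation=cv2.INTER_CUBIC)]),cv2.resize(b[130:180,150:350],(800,200))]))
E
```

```text
side dz mm -56.8 err 0.3 score 0.86
scene dz mm -57.2 err 0.9 score 0.76
t 10.1167 [0.51   0.1737 0.2744] 0.5964203032867011 [ 0.4  0.2 -0.1]
```

View pics/m5.png

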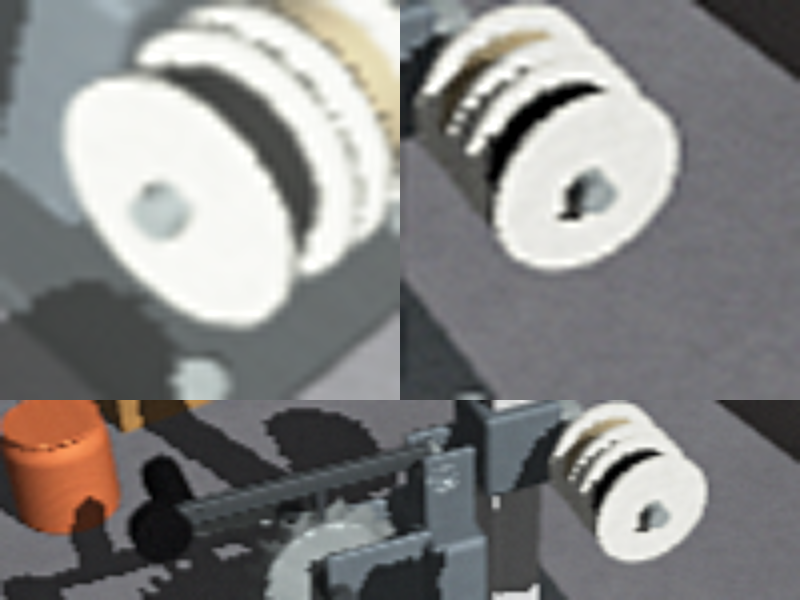

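The rail has stopped and the pawl is seated: two readings 1.1 s apart agree. The high bar end is at z of about 0.150 m against 0.142 m for the low one, so about 8 mm apart, and the gripper is clear.

```bash
python3 -c "
from plant import *
print(finish_job())"
```

```text
the job is handed in; nothing more can be done
None
```

The high rail was lowered and its pawl caught it about 8 mm above the lower rail (by camera, good to about 2–3 mm), inside the 15 mm limit; the lower winch was left alone, and the job was handed in at about 10 s.

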